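Complete the serving stand with the matching spacer

TASK

Finish putting together the two-tier serving stand: of the three loose wooden spacers, take the one that is as tall as the two posts already on the base and stand it upright in the middle of the bare grey felt pad. Then take the top board by its bar and lower it gently, not dropping it, onto all three supports, squarely over the base so that the edges line up and it sits level. Leave the other two spacers and the things lying around where they are.

Things in the scene. Friction and masses are not known exactly. Their poses are not given: they have to be found in the camera images.
- base: Stand's lower board, loose on the table: dark wood 240 x 140 x 15 mm, 0.9 kg. Fixed on it: two pale-wood posts, diameter 34 mm, 40 mm tall (tops 55 mm above the table), at own x = -85, y = +45 and -45 mm. At the other end, the bare felt pad. Origin: centre of its underside; x along its length, from the posts towards the pad.
- pad (a point): Centre of the flat round light-grey felt pad, 46 mm in diameter, under 1 mm thick, on the upper face of the base at own x = +85 mm, y = 0, 15 mm above the base's underside. It marks where the missing third support stands.
- top: Stand's upper board, lying flat and loose on the table: dark wood 240 x 140 x 12 mm (own x, y, z), plain underside, with a carrying bar above it; about 0.35 kg, balanced at its centre. Origin: centre of its underside; x along its length. It may go on either way round.
- bar (a point): Centre of the top's carrying bar: dark steel, 12 x 12 mm in section, 110 mm long along the top's x, centre 57 mm above the top's underside, 39 mm of free space under it. Two thin uprights carry it at own x = +50 and -50 mm. Take it from above, fingers closing along the top's y.
- spacer_32: upright pale-wood cylinder with plain flat ends, diameter 34 mm, height 32 mm, about 21 g. Origin: centre of its underside; z is its axis. A look-alike: shorter than the posts on the base.
- spacer_40: upright pale-wood cylinder with plain flat ends, diameter 34 mm, height 40 mm, about 26 g. Origin: centre of its underside; z is its axis. As tall as the posts on the base.
- spacer_48: upright pale-wood cylinder with plain flat ends, diameter 34 mm, height 48 mm, about 31 g. Origin: centre of its underside; z is its axis. A look-alike: taller than the posts on the base.
- coaster: Bystander: pale-wood disc, diameter 110 mm, 10 mm thick, with the remote control lying on it. Origin: centre of its underside.
- remote: Bystander: black remote control 165 x 44 x 18 mm (x along its length), lying on the coaster. Origin: centre of its underside.
- mug: Bystander: blue ceramic mug, 80 mm across, 90 mm tall, handle at its own +y. Origin: centre of its underside.
- candle: Bystander: amber glass candle jar with a pale-wood lid, 72 mm across, 70 mm tall. Origin: centre of its underside.
Mind the look-alikes: they are no part of the job. Leave any red or turquoise look-alike of the spacer_40 alone.

How it is judged:
On the way:
1. the spacer that matches the posts stands upright on the felt pad, let go (horizontal distance between spacer_40 and pad below 0.012 m and angle between spacer_40's own z axis and vertical below 0.06 rad and z of spacer_40 in the frame of base between 0.012 and 0.019 m and contact force between the fingers and spacer_40 below 0.05 N and linear speed of spacer_40 below 0.02 m/s), for 0.2 s.
At the end, for the whole second after the job is handed in: 40 mm spacer upright (0.06 rad), within 12 mm of the pad's centre; top at rest on it and the posts (55 mm above the base's underside, +-2.5), level to 0.02 rad, within 15 mm and 0.12 rad of the base, either way round; base flat on the table; other spacers and bystanders within 30 mm of their start (horizontal distance between spacer_40 and pad below 0.012 m and angle between spacer_40's own z axis and vertical below 0.06 rad and z of spacer_40 in the frame of base between 0.012 and 0.019 m and angle between each of top, base's own z axis and vertical below 0.02 rad and z of top in the frame of base between 0.0525 and 0.0575 m and horizontal distance between top and base below 0.015 m and angle between the x axis of top and the x axis of base, either way round below 0.12 rad and height (world z) of base below 0.005 m and contact force between top and spacer_40 above 0.05 N and contact force between top and base above 0.05 N and linear speed of each of top, spacer_40 below 0.02 m/s and distance of each of spacer_32, spacer_48, coaster, remote, mug, candle from where it was at the start of the episode below 0.03 m); the robot touches nothing.
It fails at once if the top is let go in the air and falls by more than about 1 cm (linear speed of top above 0.45 m/s and contact force between the fingers and top below 0.05 N).
It fails at once if one of the other two spacers is moved by more than 30 mm (distance of any of spacer_32, spacer_48 from where it was at the start of the episode above 0.03 m).
It fails at once if a bystander (coaster, remote, mug or candle) is moved by more than 30 mm (distance of any of coaster, remote, mug, candle from where it was at the start of the episode above 0.03 m).
It also fails if it takes over 64 s, if anything falls off the work surface, if the arm or the gripper's body presses on something with over 40 N, if the wrist force passes 120 N, or if a joint passes its speed limit or range.

ROBOT

A 6-joint arm with a two-finger parallel gripper is mounted at the origin on the work surface. World frame = base frame: x ahead of the robot, y to its left, z up, the work surface at z = 0. Lengths are in m, angles in rad, forces in N, time in s.
With the tool pointing down it reaches from about 0.4 to 0.925 m from the base axis. Payload 12.5 kg.
Tool frame: the origin (TCP) lies on the centre line of the jaws, within the pads' length; the fingertips stand 17 mm ahead of it and the grasp point (between the pads) lies 2 mm behind it (arm.tip_reach is the z of the fingertips in the tool frame, in m); z points along the fingers, x is the direction in which the jaws open and shut, and the axes are right-handed (so a half turn about z gives the same grasp; the last joint's range is limited). The gripper opens to 95 mm and grips with 3 to 60 N. Pads are 20 mm wide; open, the fingers measure 119 mm over their backs; the gripper's body (75 mm by 180 mm) begins 59 mm behind the grasp point.
Start: joints at [1.147, 0.491, 1.559, -0, 1.092, -0.106], TCP at [0.195, 0.594, 0.232] pointing down, gripper open.
Joint ranges: [-3.1, 3.1], [-0.84, 2.19], [0.05, 2.79], [-1.13, 4.28], [0.06, 2.93], [-2.69, 2.69]. Speed limits (rad/s): [2.22, 2.22, 2.79, 3.14, 3.14, 3.14].

INTERFACE

Orientations are given as a unit quaternion [w, x, y, z].
In Python, from plant import arm, optics, ticket gives the robot as it stands.
- The arm moves only by the shell command python3 -m handwheel 'ROWS' [FORCE]. ROWS is JSON, a list of rows, each a list of 7 numbers: the turn, a rotation vector about the world's x, y, z in rad, then the shift along the world's x, y, z in mm, then the opening, from 0 (shut) to 1 (fully open). In form: [[rx, ry, rz, dx, dy, dz, gripper], ...]. A call has 1 to 20 rows; each row shifts and turns the pose as measured when the row begins; what a row does not reach is not made up. A row lasts 1/12 s, in which the tool goes at most 41.7 mm and 7.16 degrees, less where a joint would pass 70% of its speed; a pose out of reach is approached as far as the arm can. A call is refused whole if a number of a shift passes 41.7 or a number of a turn 0.125, either way. A call with a gripper value outside its range is refused whole. The fingers move at their own pace and stop on an object; FORCE is the grip in N (left out, the last holds). Time passes only in rows, so rows that do not move let the fingers close. It gives the time, the measured TCP pose, the force and the opening at its end, in the units of the state.
- arm.read_state(): the state, without advancing time (a new reading comes with each control period).
- optics.capture(name): name is "side" or "top"; returns a dict with "image" (480x640x3 uint8, red, green, blue), "vertical_fov" (degrees; the focal length in pixels is half the picture's height over the tangent of half this angle, whatever the lens; pixels are square), "cx", "cy" (the principal point, pixels), "dist" ([k1, k2, p1, p2, k3] as OpenCV has them; the pictures are not rectified), "rvec" (rotation vector, rad) and "tvec" (3), from world to camera coordinates, as OpenCV has them. Camera axes: x right, y down, z forward; pixel columns grow to the right and rows downward; lengths in m; the calibration is good to about 2 mm. A picture is of the moment at which its call begins. There is no depth.
- ticket.hand_in(): hands the job in, once; it reports no verdict.
The state is a dict: "time_s": time; "q": joint angles; "qd": joint speeds; "joint_torque": joint torques, N m; "eef_pos": TCP position; "orientation": TCP orientation; "contact_force": force on the tool from outside, world axes, zero at the start; "moment": the same for the moment, N m; "width": finger opening in m.
Only numpy, scipy, OpenCV 4.12 (cv2) and the standard library are available. Lean on these libraries where they do the work, as an engineer would, in place of code of your own. Each camera call takes 0.05 s, during which the arm holds its last target. There are 200 camera calls.

## Working session

There is one attempt and no reset: what is moved stays moved. The work goes in short steps, Python scripts to look and compute and a shell command to move; the robot and the scene stay as the last step left them, time stands still between calls to the robot, and variables do not carry over. Pictures are saved under pics/ and viewed, about 8 in all and at most 12, crops included, and the job is handed in when it is done.

```bash
mkdir -p pics
cat > h.py <<'E'
import numpy as np, cv2
from plant import arm, optics, ticket
def cap(n,f=None):
    c=optics.capture(n)
    if f: cv2.imwrite('pics/'+f,c['image'][:,:,::-1])
    F=240/np.tan(np.radians(c['vertical_fov'])/2)
    c['K']=np.array([[F,0,c['cx']],[0,F,c['cy']],[0,0,1.]]); c['D']=np.array(c['dist'],float)
    c['R']=cv2.Rodrigues(np.array(c['rvec'],float))[0]; c['t']=np.array(c['tvec'],float)
    return c
def ray(c,uv,z):
    p=cv2.undistortPoints(np.array(uv,float).reshape(-1,1,2),c['K'],c['D']).reshape(-1,2)
    d=np.c_[p,np.ones(len(p))]@c['R']; o=-c['R'].T@c['t']
    return o+d*((z-o[2])/d[:,2])[:,None]
def proj(c,P): return cv2.projectPoints(np.array(P,float).reshape(-1,1,3),np.array(c['rvec'],float),c['t'],c['K'],c['D'])[0].reshape(-1,2)
E
python3 - <<'E'
from h import *
for n in('top','side'):
    c=cap(n,n+'0.png'); print(n,c['vertical_fov'],-c['R'].T@c['t'],c['R'][2])
s=arm.read_state();print(s['eef_pos'],s['orientation'],s['width'],s['contact_force'])
E
```

```text
top 53.93983223601823 [ 0.42712853 -0.00239536  0.84918416] [ 0.21810748 -0.01047215 -0.97586857]
side 52.06732983751881 [0.43923558 0.60322254 0.70666185] [ 0.16882783 -0.66611495 -0.72649021]
[0.1951851  0.59353404 0.23114581] [ 2.47927791e-04  8.10073363e-01  5.86328332e-01 -4.13872778e-04] 0.09496579236992082 [-0.43242169  0.99621886  0.03204837]
```

View pics/top0.png

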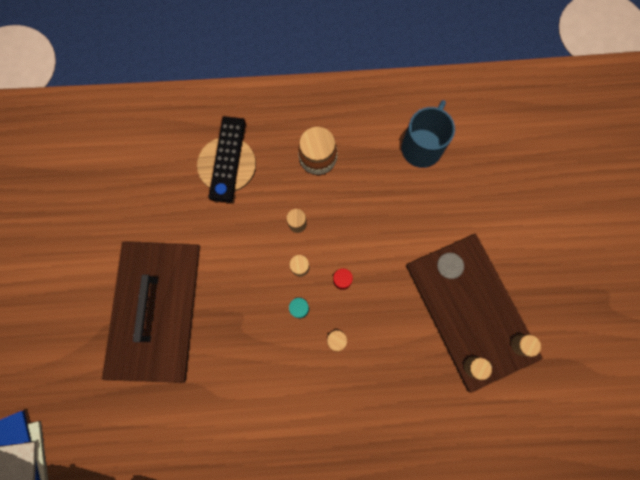

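View pics/side0.png

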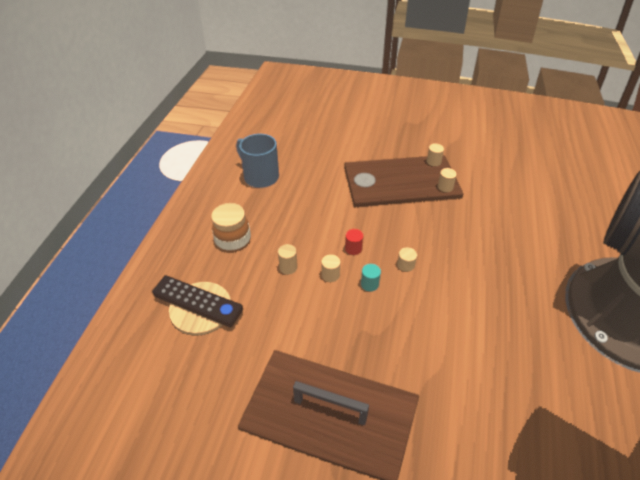

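Top view: pale spacers at (297,219), (299,265) and (337,341); red and turquoise look-alikes at (343,278) and (298,308); pad at (451,265); posts at (481,369) and (530,346); bar at about (146,309). In the side view the spacers at (287,260), (331,268) and (407,259) look tall, medium and short. I'll measure to confirm.

```bash
cat > m.py <<'E'
from h import *
def blobs(im,lo,hi,amin=60):
    m=cv2.inRange(cv2.cvtColor(im,cv2.COLOR_RGB2HSV),lo,hi)
    return [c for c in cv2.findContours(m,cv2.RETR_EXTERNAL,cv2.CHAIN_APPROX_NONE)[0] if cv2.contourArea(c)>amin],m
def cen(c): M=cv2.moments(c); return M['m10']/M['m00'],M['m01']/M['m00']
E
python3 - <<'E'
from m import *
import itertools
T=cap('top');S=cap('side')
for c,n in((T,'top'),(S,'side')):
    hsv=cv2.cvtColor(c['image'],cv2.COLOR_RGB2HSV)
    pts={'top':[(297,217),(299,265),(337,341),(481,369),(451,265),(152,350),(146,309),(220,300),(460,320)],'side':[(287,253),(331,263),(407,254),(365,180),(287,268),(331,275),(350,270)]}[n]
    print(n,[(p,hsv[p[1],p[0]].tolist()) for p in pts])
# two view: triangulate spacer top centres (roughly clicked) -> height
for a,b in (((297,217),(287,252)),((299,265),(331,263)),((337,341),(407,255))):
    u=[cv2.undistortPoints(np.array([[p]],float),c['K'],c['D']).reshape(2,1) for c,p in((T,a),(S,b))]
    X=cv2.triangulatePoints(np.c_[T['R'],T['t']],np.c_[S['R'],S['t']],*u);print(a,(X[:3]/X[3]).ravel())
E
```

```text
top [((297, 217), [16, 139, 202]), ((299, 265), [17, 131, 226]), ((337, 341), [16, 134, 223]), ((481, 369), [18, 130, 218]), ((451, 265), [18, 46, 123]), ((152, 350), [8, 166, 72]), ((146, 309), [9, 134, 38]), ((220, 300), [11, 172, 145]), ((460, 320), [9, 176, 71])]
side [((287, 253), [21, 99, 244]), ((331, 263), [23, 88, 246]), ((407, 254), [22, 94, 245]), ((365, 180), [20, 30, 179]), ((287, 268), [15, 113, 151]), ((331, 275), [15, 114, 152]), ((350, 270), [12, 145, 195])]
(297, 217) [0.6413572  0.03735915 0.0408193 ]
(299, 265) [0.55773179 0.03857752 0.033481  ]
(337, 341) [ 0.42539941 -0.01900243  0.02611355]
```

```bash
cat > loc.py <<'E'
from m import *
T=cap('top');S=cap('side')
# pale tops
for c,n,lo in((T,'top',(13,90,185)),(S,'side',(17,60,215))):
    for b in blobs(c['image'],lo,(28,160,255),50)[0]:
        u=cen(b)
        if cv2.contourArea(b)<900: print(n,'pale',np.round(u,1),cv2.contourArea(b),*[np.round(ray(c,u,z)[0,:2],4) for z in(.040,.055)])
    P,_=blobs(c['image'],(5,0,90),(30,75,200),200)
    for b in P:
        u=cen(b); X=ray(c,u,.0155)[0]
        if cv2.contourArea(b)<1200: print(n,'pad?',np.round(u,1),cv2.contourArea(b),np.round(X[:2],4))
    D=[b for b in blobs(c['image'],(0,80,25),(14,255,100 if n=='top' else 125),2500)[0]]
    for b in D:
        u,(w,h),_=cv2.minAreaRect(b); q=cv2.approxPolyDP(cv2.convexHull(b),6,True).reshape(-1,2)
        print(n,'dark',np.round(u),cv2.contourArea(b),q.tolist(),np.round(ray(c,q,.0135)[:,:2],4).tolist())
    for b in blobs(c['image'],(0,0,0),(180,255,58),100)[0]:
        print(n,'blk',np.round(cen(b),1),cv2.contourArea(b),np.round(cv2.minAreaRect(b)[1]),np.round(ray(c,cen(b),.063)[0,:2],4))
    cv2.imwrite('pics/z_%s.png'%n,cv2.resize(c['image'][225:395,85:215] if n=='top' else c['image'][345:475,235:425],None,fx=4,fy=3.4 if n!='top' else 3.4)[:,:,::-1])
E
python3 loc.py
```

```text
top pale [480.7 368.4] 286.0 [ 0.3675 -0.2508] [ 0.3686 -0.2462]
top pale [530.3 345.1] 283.0 [ 0.3997 -0.3371] [ 0.4002 -0.3309]
top pale [336.8 340.6] 266.0 [ 0.4257 -0.0185] [ 0.4257 -0.0182]
top pale [298.7 263.7] 248.5 [0.5594 0.0387] [0.5569 0.0379]
top pale [295.3 217.4] 218.5 [0.6426 0.0405] [0.6386 0.0397]
top pale [245.4 165.7] 438.0 [0.7452 0.1262] [0.7393 0.1238]
top pale [206.5 160.8] 455.5 [0.7588 0.1962] [0.7527 0.1925]
top pale [316.6 142.6] 821.0 [ 0.7819 -0.0055] [ 0.7753 -0.0054]
top pad? [450.3 265.2] 486.5 [ 0.5438 -0.2292]
top pad? [14.1 48.8] 999.0 [1.0212 0.5695]
top dark [152. 312.] 11085.5 [[198, 245], [185, 381], [103, 379], [122, 242]] [[0.6094, 0.2194], [0.3763, 0.2413], [0.3893, 0.3779], [0.6236, 0.3549]]
top dark [473. 312.] 10871.0 [[475, 234], [541, 359], [468, 391], [406, 265]] [[0.5979, -0.2809], [0.3752, -0.3622], [0.3307, -0.2328], [0.5493, -0.1513]]
top blk [ 69.9 473.9] 508.0 [59. 14.] [0.2583 0.3971]
top blk [148.1 308.5] 746.0 [13. 69.] [0.4972 0.2878]
top blk [418.3 152.4] 725.0 [44. 31.] [ 0.7413 -0.184 ]
top blk [226.9 159.5] 1862.0 [24. 85
[... 961 characters left out ...]
0.2957 -1.3606]
side dark [574. 443.] 5980.0 [[508, 464], [539, 407], [639, 440], [639, 479], [516, 479]] [[0.2372, 0.3275], [0.1908, 0.2303], [0.0355, 0.2578], [0.0425, 0.3191], [0.2255, 0.3469]]
side dark [327. 425.] 10106.0 [[261, 380], [293, 377], [411, 420], [396, 479], [239, 429]] [[0.6135, 0.2791], [0.5668, 0.2623], [0.3802, 0.2903], [0.3892, 0.3796], [0.6204, 0.362]]
side dark [403. 181.] 3575.0 [[462, 194], [354, 206], [345, 164], [427, 158]] [[0.3295, -0.2327], [0.5485, -0.1408], [0.5947, -0.2744], [0.414, -0.3418]]
side blk [608.5 284. ] 660.5 [32. 36.] [0.0731 0.0013]
side blk [632.  259.3] 383.5 [55. 18.] [ 0.0174 -0.0697]
side blk [622.2 226.6] 713.0 [22. 69.] [ 0.0203 -0.1555]
```

spacer_40 is at about (0.558, 0.040) and the pad at (0.543, -0.229). The base is at (0.4635, -0.258), yaw 20.3°, and the top at (0.500, 0.298), yaw -5.5°. Moving above the spacer.

```bash
python3 -m handwheel '[[0,0,0,20,-31,-4,0.58],[0,0,0,20,-31,-4,0.58],[0,0,0,20,-31,-4,0.58],[0,0,0,20,-31,-4,0.58],[0,0,0,20,-31,-4,0.58],[0,0,0,20,-31,-4,0.58],[0,0,0,20,-31,-4,0.58],[0,0,0,20,-31,-4,0.58],[0,0,0,20,-31,-4,0.58],[0,0,0,20,-31,-4,0.58],[0,0,0,20,-31,-4,0.58],[0,0,0,20,-31,-4,0.58],[0,0,0,20,-31,-4,0.58],[0,0,0,20,-31,-4,0.58],[0,0,0,20,-31,-4,0.58],[0,0,0,20,-31,-4,0.58],[0,0,0,0,0,0,0.58],[0,0,0,0,0,0,0.58]]'
```

```text
time_s: 1.8
eef_pos: [0.5249, 0.072, 0.165]
orientation: [-0.0, 0.809, 0.588, 0.003]
contact_force: [-0.7, 0.2, -0.3]
width: 0.0548
```

```bash
python3 -m handwheel '[[0,0,0,17,-16,-25,0.58],[0,0,0,16,-16,-25,0.58],[0,0,0,0,0,0,0.58],[0,0,0,0,0,0,0.58]]'; python3 -c "
from h import *
c=cap('side');cv2.imwrite('pics/s1.png',cv2.resize(c['image'][140:310,230:450],None,fx=3,fy=3)[:,:,::-1])"
```

```text
time_s: 2.13
eef_pos: [0.5586, 0.0407, 0.1146]
orientation: [0.001, 0.809, 0.588, 0.004]
contact_force: [-0.6, -0.4, 0.0]
width: 0.0551
```

View pics/s1.png

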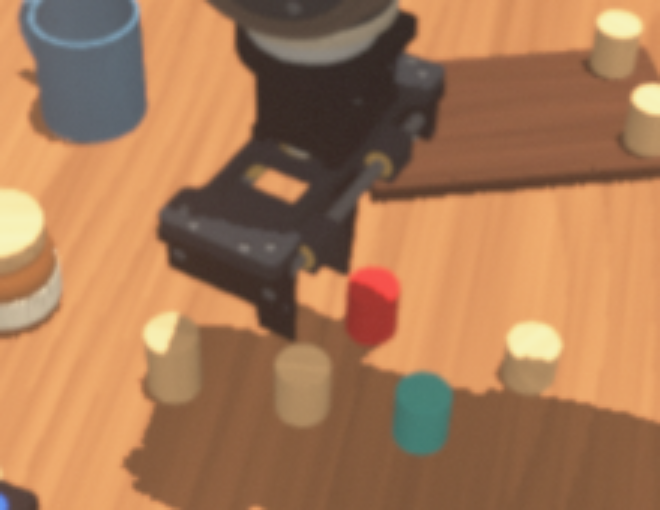

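The open fingers are above the medium spacer (crop 303,385) and clear of red (372,305) and turquoise (422,412). Descending to grip.

```bash
python3 -m handwheel '[[0,0,0,0,-0.5,-22,0.58],[0,0,0,0,-0.5,-22,0.58],[0,0,0,0,0,-22,0.58],[0,0,0,0,0,-14,0.58],[0,0,0,0,0,-7,0.58],[0,0,0,0,0,0,0.58],[0,0,0,0,0,0,0.2],[0,0,0,0,0,0,0.2],[0,0,0,0,0,0,0.2],[0,0,0,0,0,0,0.2],[0,0,0,0,0,0,0.2],[0,0,0,0,0,0,0.2]]' 15
```

```text
time_s: 3.18
eef_pos: [0.5583, 0.0482, 0.0372]
orientation: [0.005, 0.806, 0.592, 0.01]
contact_force: [-0.5, -0.7, -0.6]
width: 0.0347
```

```bash
cat >> h.py <<'E'
from scipy.spatial.transform import Rotation as Ro
def st():
    s=arm.read_state();w,x,y,z=s['orientation'];R=Ro.from_quat([x,y,z,w]).as_matrix()
    print('t',round(s['time_s'],2),'p',np.round(np.array(s['eef_pos'])*1000,1),'yaw',round(np.degrees(np.arctan2(R[1,0],R[0,0])),2),'level-turn',np.round(np.cross(R[:,2],[0,0,-1]),4),'w',round(s['width'],4),'F',np.round(s['contact_force'],1))
E
python3 -c "
from h import *
st()"
python3 -m handwheel '[[0,0,0,0,0,20,0.2],[0,0,0,0,0,25,0.2],[0,0,0,0,0,30,0.2],[0,0,0,0,0,30,0.2],[0,0,0,0,0,0,0.2],[0,0,0,0,0,0,0.2]]'
python3 -c "
from h import *
st()
c=cap('side');cv2.imwrite('pics/s2.png',cv2.resize(c['image'][140:310,230:450],None,fx=3,fy=3)[:,:,::-1])"
```

```text
t 3.18 p [558.3  48.2  37.2] yaw 72.6 level-turn [-0.0039  0.0221  0.    ] w 0.0347 F [-0.5 -0.7 -0.6]
time_s: 3.68
eef_pos: [0.5573, 0.0476, 0.1466]
orientation: [0.004, 0.806, 0.591, 0.009]
contact_force: [-0.7, 0.4, -0.6]
width: 0.0344
t 3.68 p [557.3  47.6 146.6] yaw 72.53 level-turn [-0.004   0.0203  0.    ] w 0.0344 F [-0.7  0.4 -0.6]
```

View pics/s2.png

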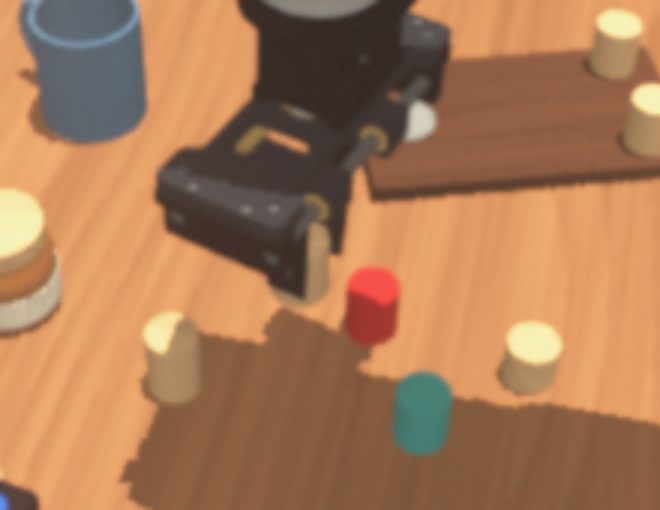

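Spacer is held upright with its bottom at crop (300,295), and the neighbours haven't moved. Now moving to the pad.

```bash
python3 -m handwheel '[[0,0,0,-1,-25,0,0.2],[0,0,0,-1,-28,0,0.2],[0,0,0,-2,-28,0,0.2],[0,0,0,-1,-28,0,0.2],[0,0,0,-2,-28,0,0.2],[0,0,0,-1,-28,-4,0.2],[0,0,0,-2,-28,-8,0.2],[0,0,0,-1,-28,-8,0.2],[0,0,0,-2,-28,-8,0.2],[0,0,0,-1,-20,-8,0.2],[0,0,0,0,0,0,0.2]]'
python3 -c "
from h import *
st()"
```

```text
time_s: 4.65
eef_pos: [0.5375, -0.2315, 0.0965]
orientation: [-0.002, 0.805, 0.593, 0.006]
contact_force: [-0.6, -0.3, -0.5]
width: 0.0344
t 4.65 p [ 537.5 -231.5   96.5] yaw 72.72 level-turn [-0.0096  0.0071  0.    ] w 0.0344 F [-0.6 -0.3 -0.5]
```

```bash
python3 -m handwheel '[[-0.005,-0.012,0,5,2,-14,0.2],[0,0,0,1,1,-15,0.2],[0,0,0,0,0,-2,0.2]]'
python3 -c "
from h import *
st()
c=cap('side');cv2.imwrite('pics/s3.png',cv2.resize(c['image'][90:230,310:480],None,fx=4,fy=4)[:,:,::-1])"
```

```text
time_s: 4.9
eef_pos: [0.5421, -0.2291, 0.0616]
orientation: [0.002, 0.806, 0.591, 0.008]
contact_force: [0.5, -0.5, -1.2]
width: 0.0343
t 4.9 p [ 542.1 -229.1   61.6] yaw 72.5 level-turn [-0.0065  0.0161  0.    ] w 0.0343 F [ 0.5 -0.5 -1.2]
```

View pics/s3.png

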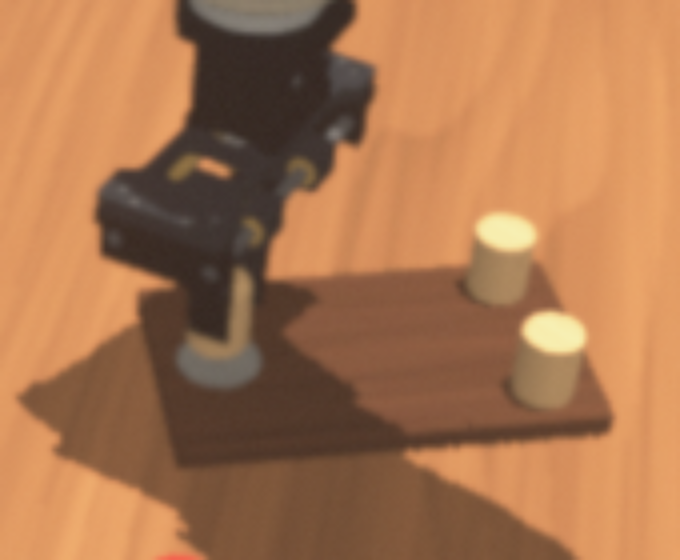

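Spacer sits just above the pad (spacer bottom at crop 220,350; pad centre at 219,362), aligned. Setting it down.

```bash
python3 -m handwheel '[[0,0,0,0.5,0,-4,0.2],[0,0,0,0,0,-3,0.2],[0,0,0,0,0,-2,0.2],[0,0,0,0,0,-1.5,0.2]]'
python3 -c "
from h import *
st()"
```

```text
time_s: 5.28
eef_pos: [0.5432, -0.2278, 0.0518]
orientation: [0.002, 0.806, 0.592, 0.008]
contact_force: [0.6, -0.0, -0.1]
width: 0.034
t 5.28 p [ 543.2 -227.8   51.8] yaw 72.62 level-turn [-0.0065  0.0161  0.    ] w 0.034 F [ 0.6 -0.  -0.1]
```

```bash
for i in 1 2 3; do python3 -m handwheel '[[0,0,0,0,0,-1.5,0.2],[0,0,0,0,0,0,0.2]]' | grep -E 'eef|force'; done
```

```text
eef_pos: [0.5434, -0.2277, 0.0506]
contact_force: [0.3, -0.8, -0.1]
eef_pos: [0.5438, -0.228, 0.05]
contact_force: [0.7, -0.4, -0.2]
eef_pos: [0.5439, -0.2285, 0.0492]
contact_force: [0.0, 0.2, -0.1]
```

```bash
for i in 1 2 3; do python3 -m handwheel '[[0,0,0,0,0,-2,0.2],[0,0,0,0,0,0,0.2]]' | grep -E 'eef|force'; done; python3 -c "
from h import *
st()
c=cap('side');cv2.imwrite('pics/s4.png',cv2.resize(c['image'][90:230,310:480],None,fx=4,fy=4)[:,:,::-1])"
```

```text
eef_pos: [0.5444, -0.2288, 0.0484]
contact_force: [1.1, -0.5, -0.7]
eef_pos: [0.545, -0.2289, 0.0476]
contact_force: [0.3, -0.2, 0.1]
eef_pos: [0.5456, -0.229, 0.0467]
contact_force: [-0.5, 0.8, -0.8]
t 6.28 p [ 545.6 -229.    46.7] yaw 72.64 level-turn [-0.0014  0.025   0.    ] w 0.0337 F [-0.5  0.8 -0.8]
```

View pics/s4.png

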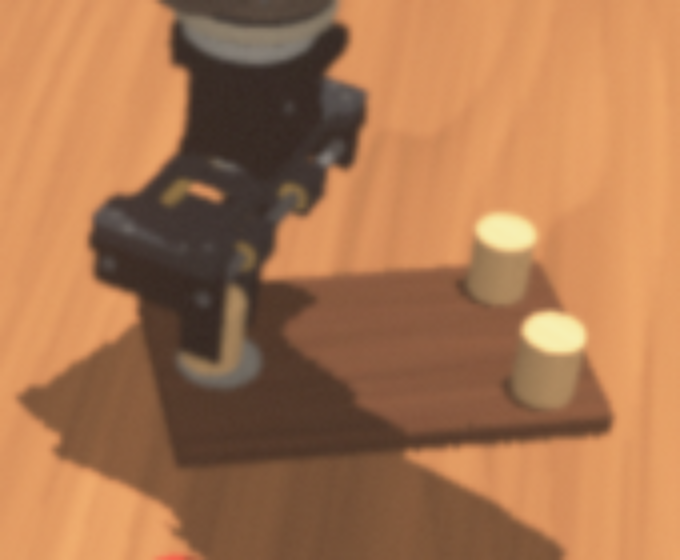

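Spacer is over the pad (bottom edge at crop (212,376), pad centre (219,362)), but no contact force shows yet. I'll keep lowering in small steps.

```bash
for i in 1 2 3; do python3 -m handwheel '[[0,0,0,-1,0,-2,0.2],[0,0,0,0,0,0,0.2]]' | grep -E 'eef|force'; done; python3 -c "
from h import *
st()
X=cap('side')
s=np.array(arm.read_state()['eef_pos'])
o=np.array([310,90])
print((proj(X,[[.5433,-.2287,.0155],[s[0],s[1],.0155],s+[0,0,-.017]])-o)*4)"
```

```text
eef_pos: [0.5458, -0.2289, 0.0458]
contact_force: [0.7, -0.1, -1.1]
eef_pos: [0.546, -0.2288, 0.0449]
contact_force: [-0.9, -0.0, -0.6]
eef_pos: [0.5462, -0.2289, 0.044]
contact_force: [-0.1, 0.0, -0.7]
t 6.83 p [ 546.2 -228.9   44. ] yaw 72.63 level-turn [0.0016 0.0347 0.    ] w 0.0338 F [-0.1  0.  -0.7]
[[215.44773939 356.81492938]
 [210.36353092 355.79063607]
 [211.55825523 339.66547729]]
```

```bash
for i in 1 2 3; do python3 -m handwheel '[[0,0.012,0,-1,0,-2,0.2],[0,0,0,0,0,0,0.2]]' | grep -E 'eef|force'; done; python3 -c "
from h import *
st()
X=cap('side');cv2.imwrite('pics/s5.png',cv2.resize(X['image'][150:200,340:390],None,fx=10,fy=10,interpolation=cv2.INTER_CUBIC)[:,:,::-1])"
```

```text
eef_pos: [0.5464, -0.2288, 0.043]
contact_force: [-0.5, -0.4, 0.3]
eef_pos: [0.5465, -0.2287, 0.0419]
contact_force: [-0.1, -0.4, -0.2]
eef_pos: [0.5464, -0.2286, 0.0408]
contact_force: [-0.2, 0.1, -0.9]
t 7.38 p [ 546.4 -228.6   40.8] yaw 72.58 level-turn [0.0037 0.0044 0.    ] w 0.0337 F [-0.2  0.1 -0.9]
```

View pics/s5.png

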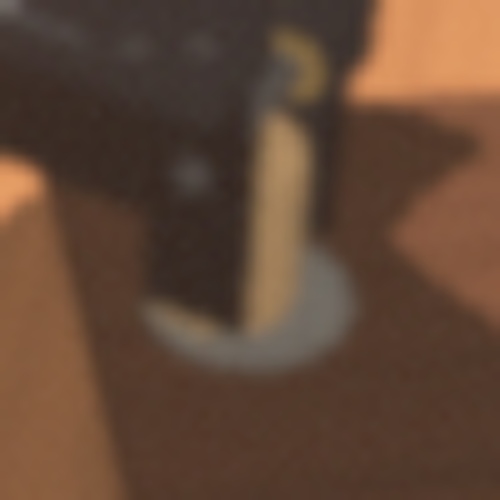

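Close up: spacer bottom edge is at crop (225,335) and the pad spans x 145–355, centre (250,305). The spacer is still a few mm above the pad and about 5 mm off towards +x. Correcting that and continuing down.

```bash
for i in 1 2 3 4; do python3 -m handwheel '[[0,0,0,-2.5,0,-1.8,0.2],[0,0,0,0,0,0,0.2]]' | grep -E 'eef|force'; done; python3 -c "
from h import *
st()"
```

```text
eef_pos: [0.5459, -0.2286, 0.04]
contact_force: [-0.4, 0.7, 0.1]
eef_pos: [0.5453, -0.2288, 0.0393]
contact_force: [-0.1, 0.0, 0.0]
eef_pos: [0.5446, -0.2292, 0.0385]
contact_force: [-0.1, 0.1, 0.4]
eef_pos: [0.5438, -0.2296, 0.0378]
contact_force: [-2.1, 0.2, -0.6]
t 8.1 p [ 543.8 -229.6   37.8] yaw 72.5 level-turn [0.0103 0.0237 0.    ] w 0.0341 F [-2.1  0.2 -0.6]
```

```bash
python3 -m handwheel '[[0,0.012,0,-3,0,4,0.2],[0,0.01,0,-3,0,0,0.2],[0,0,0,0,0,0,0.2]]'| grep -E 'eef|force'; for i in 1 2 3 4; do python3 -m handwheel '[[0,0,0,-0.5,0,-2.5,0.2],[0,0,0,0,0,0,0.2]]' | grep -E 'eef|force'; done; python3 -c "
from h import *
st()
X=cap('side');cv2.imwrite('pics/s6.png',cv2.resize(X['image'][150:200,340:390],None,fx=10,fy=10,interpolation=cv2.INTER_CUBIC)[:,:,::-1])"
```

```text
eef_pos: [0.5358, -0.2295, 0.0406]
contact_force: [0.0, 0.4, 0.5]
eef_pos: [0.5349, -0.2297, 0.0377]
contact_force: [1.4, 1.4, 2.7]
eef_pos: [0.5349, -0.2297, 0.036]
contact_force: [0.2, 0.3, -0.7]
eef_pos: [0.5351, -0.2298, 0.0345]
contact_force: [0.2, 0.8, -0.1]
eef_pos: [0.5353, -0.23, 0.033]
contact_force: [-0.1, -0.2, -0.3]
t 9.02 p [ 535.3 -230.    33. ] yaw 72.44 level-turn [0.011  0.0017 0.    ] w 0.0337 F [-0.1 -0.2 -0.3]
```

View pics/s6.png

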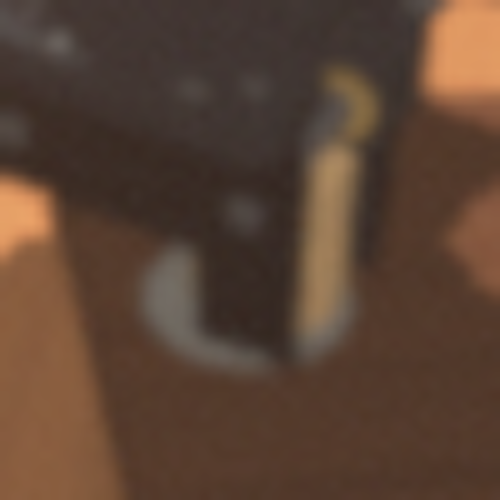

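The spacer has been on the pad for a while and the fingers slid down along it. It is now about 6 mm towards -x (centre near crop x 277, pad 248). I'll slide it back +6 mm in x, open, rise and measure.

```bash
python3 -m handwheel '[[0,0,0,0,0,3,0.2],[0,0,0,3,0,1,0.2],[0,0,0,3,0,0,0.2],[0,0,0,0,0,0,0.2]]'| grep -E 'eef|force'; python3 -m handwheel '[[0,0,0,0,0,-1,0.55],[0,0,0,0,0,0,0.55],[0,0,0,0,0,0,0.55],[0,0,0,0,0,0,0.55]]'|grep -E 'eef|wid'; python3 -m handwheel '[[0,0,0,0,0,20,0.55],[0,0,0,0,0,35,0.55],[0,0,0,0,0,40,0.55],[0,0,0,0,20,40,0.55],[0,0,0,-10,40,10,0.55],[0,0,0,-10,40,10,0.55],[0,0,0,-10,40,10,0.55],[0,0,0,-10,40,10,0.55],[0,0,0,0,40,0,0.55],[0,0,0,0,40,0,0.55],[0,0,0,0,40,0,0.55],[0,0,0,0,0,0,0.55]]' | grep -E 'time|eef'; python3 loc.py | grep -E 'pale|pad\?|dark'
```

```text
eef_pos: [0.5409, -0.23, 0.0358]
contact_force: [0.4, -0.9, -0.4]
eef_pos: [0.5409, -0.2299, 0.0341]
width: 0.0511
time_s: 10.73
eef_pos: [0.4956, 0.0757, 0.2137]
top pale [480.7 368.3] 307.5 [ 0.3676 -0.2508] [ 0.3687 -0.2462]
top pale [530.5 345. ] 320.5 [ 0.3998 -0.3375] [ 0.4003 -0.3313]
top pale [337.  340.7] 306.5 [ 0.4256 -0.0187] [ 0.4256 -0.0184]
top pale [458.1 260.3] 269.5 [ 0.5481 -0.237 ] [ 0.5459 -0.2326]
top pale [245.4 165.3] 499.0 [0.7458 0.1261] [0.7399 0.1237]
top pale [206.2 161. ] 557.0 [0.7585 0.1967] [0.7524 0.193 ]
top pale [316.7 142.4] 894.5 [ 0.7822 -0.0057] [ 0.7756 -0.0056]
top pad? [ 37.3 451.1] 230.5 [0.2858 0.4751]
top dark [473. 312.] 10628.5 [[475, 235], [540, 359], [469, 391], [406, 265]] [[0.5961, -0.2807], [0.3753, -0.3605], [0.3306, -0.2345], [0.5493, -0.1513]]
top dark [197. 338.] 57050.0 [[293, 198], [336, 286], [321, 463], [301, 479], [58, 479], [90, 338], [135, 217]] [[0.6869, 0.0443], [0.5197, -0.024], [0.2349, 0.0199], [0.2136, 0.0535], [0.2418, 0.4403], [0.4583, 0.4031], [0.6688, 0.333]]
side pale [189.5 320.7] 723.0 [0.7536 0.2193] [0.746
[... 481 characters left out ...]
5] 271.0 [-0.1965 -1.1027] [-0.1822 -1.0643]
side pad? [330.6 396.1] 542.5 [0.503  0.2806]
side pad? [596.4 331.4] 223.5 [0.0843 0.0707]
side pad? [578.1 291.2] 215.0 [ 0.1078 -0.0126]
side pad? [627.6 275.2] 252.5 [ 0.0035 -0.0742]
side pad? [232.7 242.9] 228.0 [0.7561 0.018 ]
side pad? [379.5 109.3] 682.0 [ 0.5525 -0.5203]
side pad? [614.4  85. ] 820.5 [-0.119  -0.8563]
side pad? [556.7  65.8] 1097.5 [ 0.0504 -0.9237]
side pad? [372.4  36.3] 293.0 [ 0.6417 -0.9654]
side pad? [632.7  28.2] 656.5 [-0.3032 -1.3758]
side dark [563. 372.] 11627.5 [[486, 300], [505, 299], [639, 372], [639, 446], [487, 435]] [[0.2763, 0.043], [0.2426, 0.0333], [0.0179, 0.1371], [0.0367, 0.2676], [0.2687, 0.2902]]
```

The spacer stands at (0.546, -0.233), about 4 mm from pad centre, and the base hasn't moved. Next is the top board: moving over the bar with the yaw aligned.

```bash
python3 -m handwheel '[[0,0,0.035,0,25,-5,0.55],[0,0,0.035,0,30,-5,0.55],[0,0,0.035,0,30,-5,0.55],[0,0,0.035,0,30,-5,0.55],[0,0,0.035,0,30,-5,0.55],[0,0,0.035,0,30,-5,0.55],[0,0,0,0,30,-5,0.55],[0,0,0,0,15,-5,0.55],[0,0,0,0,0,0,0.55]]'|grep eef
python3 - <<'E'
from m import *
st()
c=cap('side')
for b in blobs(c['image'],(5,0,90),(30,75,200),200)[0]:
    u=np.array(cen(b))
    if 300<u[0]<360 and 370<u[1]<420: print(u,ray(c,u,.063))
c=cap('top');im=c['image']
for b in blobs(im,(13,90,185),(28,160,255),50)[0]: print(np.round(cen(b)),ray(c,cen(b),.055)[0]) if cen(b)[0]>440 else 0
E
```

```text
eef_pos: [0.5002, 0.2884, 0.1708]
t 11.58 p [500.2 288.4 170.8] yaw 83.68 level-turn [0.0098 0.004  0.    ] w 0.0524 F [0.9 0.4 0.1]
[481. 368.] [ 0.36860839 -0.2461462   0.055     ]
[530. 345.] [ 0.40005418 -0.33111772  0.055     ]
[458. 260.] [ 0.54579014 -0.2325997   0.055     ]
```

Run:
```python
from h import *
c=cap('side',None); i=cv2.imread('pics/side0.png'); t=cv2.imread('pics/top0.png')
print(ray(c,[[330.8,396]],.063), ray(c,[[330.8,396]],.060))
T=cap('top')
# dark-greyish (low saturation) bar pixels in initial top view
h=cv2.cvtColor(t,cv2.COLOR_BGR2HSV); m=((h[:,:,1]<110)&(h[:,:,2]<110)).astype('uint8'); m[:230]=0;m[390:]=0;m[:,:100]=0;m[:,205:]=0
ys,xs=np.nonzero(m);print(len(xs),xs.mean(),ys.mean(),ray(T,[[xs.mean(),ys.mean()]],.063),cv2.minAreaRect(np.c_[xs,ys].astype(np.float32)))
print(proj(T,[[.5,.298,.063],[.5,.292,.063]]))
cv2.imwrite('pics/s7.png',np.hstack([cv2.resize(t[260:360,110:190],None,fx=5,fy=5),cv2.resize(cap('side')['image'][350:450,270:390,::-1],None,fx=3.3,fy=5)]))
```

```text
[[0.49841877 0.3025952  0.063     ]] [[0.49869461 0.30119402 0.06      ]]
666 141.91141141141142 308.1171171171171 [[0.49857946 0.2978252  0.063     ]] ((144.43539428710938, 308.53533935546875), (16.60365104675293, 67.20198059082031), 6.881723403930664)
[[141.82654686 307.25109116]
 [145.53048679 307.00176373]]
```

View pics/s7.png

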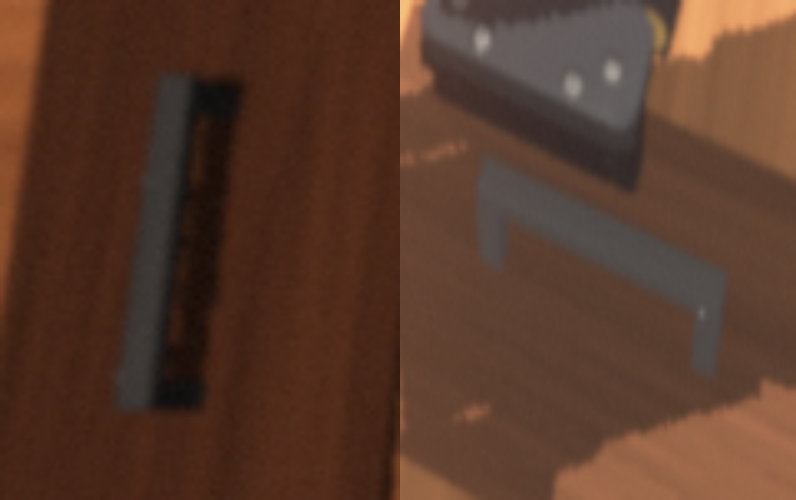

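Left: the bar's lit top runs from (172,80) to (138,405), centred at (0.499, 0.298). Right: the gripper is above it. Descending.

```bash
python3 -m handwheel '[[0.01,0,0.01,0,5,-20,0.55],[0,0,0,0,4,-30,0.55],[0,0,0,0,0,-30,0.55],[0,0,0,0,0,-18,0.55],[0,0,0,0,0,-8,0.55],[0,0,0,0,0,0,0.55]]'; python3 -c "
from h import *
st()"
```

```text
time_s: 12.33
eef_pos: [0.5037, 0.2889, 0.0672]
orientation: [0.003, 0.745, 0.667, 0.006]
contact_force: [-1.6, 0.1, -1.0]
width: 0.0527
t 12.33 p [503.7 288.9  67.2] yaw 83.66 level-turn [-0.0039  0.0135  0.    ] w 0.0527 F [-1.6  0.1 -1. ]
```

```bash
python3 -m handwheel '[[0,0.01,0.01,-2,6,0,0.55],[0,0,0.005,-2,5,-6,0.55],[0,0,0,0,2,-8,0.55],[0,0,0,0,0,-5,0.55]]'; python3 -c "
from h import *
st()"
```

```text
time_s: 12.67
eef_pos: [0.5017, 0.3026, 0.0513]
orientation: [0.0, 0.74, 0.672, 0.005]
contact_force: [0.2, 0.9, 0.2]
width: 0.0525
t 12.67 p [501.7 302.6  51.3] yaw 84.48 level-turn [-0.0066  0.0079  0.    ] w 0.0525 F [0.2 0.9 0.2]
```

Within the jaws; closing at 50 N.

```bash
python3 -m handwheel '[[0,0,0,-1,-4,0,0.0],[0,0,0,0,0,0,0],[0,0,0,0,0,0,0],[0,0,0,0,0,0,0],[0,0,0,0,0,0,0]]' 50|grep -E 'eef|wid|force'; python3 -m handwheel '[[0,0,0,0,0,0,0],[0,0,0,0,0,0,0]]'|grep -E 'eef|wid|force'; python3 -c "
from h import *
st()"
```

```text
eef_pos: [0.5004, 0.2987, 0.0514]
contact_force: [0.3, 0.1, -0.3]
width: 0.0241
eef_pos: [0.5006, 0.2988, 0.0518]
contact_force: [-0.9, -0.8, -2.2]
width: 0.0118
t 13.25 p [500.6 298.8  51.8] yaw 84.53 level-turn [-0.0072  0.0091  0.    ] w 0.0118 F [-0.9 -0.8 -2.2]
```

```bash
python3 -m handwheel '[[0,0,0,0,0,8,0],[0,0,0,0,0,15,0],[0,0,0,0,0,25,0],[0,0,0,0,0,30,0],[0,0,0,0,0,25,0],[0,0,0,0,0,10,0],[0,0,0,0,0,0,0]]'|grep -E 'eef|wid|force'; python3 -c "
from h import *
st();cap('side','s8.png')"
```

```text
eef_pos: [0.4978, 0.2972, 0.1697]
contact_force: [-0.8, 0.4, -3.8]
width: 0.0116
t 13.83 p [497.8 297.2 169.7] yaw 84.53 level-turn [-0.0036  0.002   0.    ] w 0.0116 F [-0.8  0.4 -3.8]
```

View pics/s8.png

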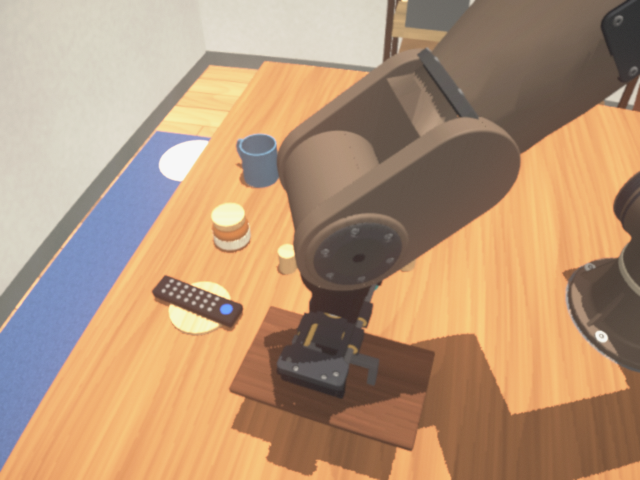

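The top is lifted level and held by its bar, gripper at about (330,350). Carrying it over the base while turning about 26°.

```bash
python3 -m handwheel '[[0,0,0.01,-1,-10,0,0],[0,0,0.025,-1,-20,0,0],[0,0,0.025,-2,-30,0,0],[0,0,0.025,-2,-32,0,0],[0,0,0.025,-2,-32,0,0],[0,0,0.025,-2,-32,0,0],[0,0,0.025,-2,-32,0,0],[0,0,0.025,-2,-32,0,0],[0,0,0.025,-2,-32,0,0],[0,0,0.025,-2,-32,0,0],[0,0,0.025,-2,-32,0,0],[0,0,0.025,-2,-32,0,0],[0,0,0.025,-2,-32,0,0],[0,0,0.025,-2,-32,0,0],[0,0,0.025,-2,-32,0,0],[0,0,0.025,-2,-32,0,0],[0,0,0.025,-2,-30,0,0],[0,0,0.025,-1,-20,0,0],[0,0,0.02,-1,-10,0,0],[0,0,0,0,0,0,0]]'|grep -E 'eef|wid|force'; python3 -c "
from h import *
st()"
```

```text
eef_pos: [0.4469, -0.2623, 0.1485]
contact_force: [0.1, -1.3, -3.5]
width: 0.0116
t 15.55 p [ 446.9 -262.3  148.5] yaw 112.1 level-turn [-0.0037 -0.0301 -0.    ] w 0.0116 F [ 0.1 -1.3 -3.5]
```

```bash
python3 -m handwheel '[[0,-0.015,-0.015,9,3,-4,0],[0,-0.015,-0.015,9,2,-4,0],[0,0,0,0,0,0,0]]'|grep -E 'eef|wid|force'
cat > chk.py <<'E'
from m import *
st()
import sys
c=cap('top',sys.argv[1]); zt=float(sys.argv[2])
for b in blobs(c['image'],(0,80,25),(14,255,110),3000)[0]:
    q=cv2.approxPolyDP(cv2.convexHull(b),6,True).reshape(-1,2);print(cv2.contourArea(b),q.tolist(),np.round(ray(c,q,zt)[:,:2],4).tolist())
E
python3 chk.py t9.png 0.055
```

```text
eef_pos: [0.4655, -0.2556, 0.1377]
contact_force: [-0.1, 0.4, -4.2]
width: 0.0117
t 15.8 p [ 465.5 -255.6  137.7] yaw 110.02 level-turn [-0.007   0.0001  0.    ] w 0.0117 F [-0.1  0.4 -4.2]
59865.5 [[639, 256], [639, 479], [212, 479], [276, 334], [306, 299], [465, 230], [560, 209]] [[0.5347, -0.5329], [0.1981, -0.4586], [0.2333, 0.1865], [0.4426, 0.081], [0.4965, 0.0287], [0.5976, -0.251], [0.6242, -0.4177]]
```

View pics/t9.png

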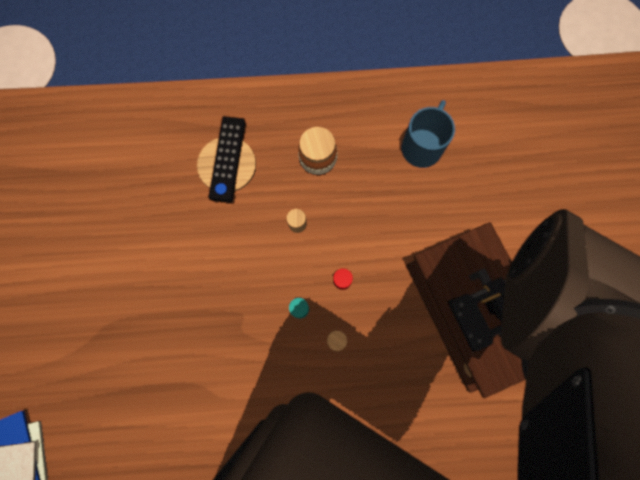

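Top view: the board is over the base, with upper-face corners at about (490,223), (412,257) and (481,396); the bystanders haven't moved. Checking those corners against the base.

Run:
```python
from h import *
c=cap('top')
q=ray(c,[[490,223],[412,257],[481,396]],.098)[:,:2];print(q, 'centre',(q[0]+q[2])/2,'yaw',np.degrees(np.arctan2(*(q[1]-q[2])[::-1])),'len',np.linalg.norm(q[1]-q[2]),np.linalg.norm(q[0]-q[1]))
st()
```

```text
[[ 0.59741184 -0.27936089]
 [ 0.5493131  -0.14715332]
 [ 0.33231367 -0.2278867 ]] centre [ 0.46486276 -0.2536238 ] yaw 20.40742648801659 len 0.23153105617043654 0.14068522111675139
t 15.9 p [ 464.7 -255.6  138.3] yaw 110.16 level-turn [-0.0068 -0.0013 -0.    ] w 0.0117 F [-1.2  0.4 -3.5]
```

```bash
python3 -m handwheel '[[0,-0.004,0,-1,-3,-6,0],[0,0,0,0,-2,-7,0],[0,0,0,0,0,-7,0],[0,0,0,0,0,0,0]]'|grep -E 'eef|wid|force'; python3 -c "
from h import *
st()"
```

```text
eef_pos: [0.4639, -0.2593, 0.1168]
contact_force: [-0.6, -0.2, -3.5]
width: 0.0118
t 16.23 p [ 463.9 -259.3  116.8] yaw 110.33 level-turn [-0.0064  0.0033  0.    ] w 0.0118 F [-0.6 -0.2 -3.5]
```

```bash
python3 -m handwheel '[[0,0,0,0,0,-4,0],[0,0,0,0,0,-3,0]]'|grep -E 'eef|force'; for i in 1 2 3 4 5 6; do python3 -m handwheel '[[0,0,0,0,0,-1.5,0]]'|grep -E 'eef|force'; done; python3 -c "
from h import *
st()"
```

```text
eef_pos: [0.4638, -0.2593, 0.1091]
contact_force: [-0.8, 0.6, -4.0]
eef_pos: [0.4637, -0.2593, 0.1071]
contact_force: [0.0, -0.1, -4.2]
eef_pos: [0.4637, -0.2593, 0.1066]
contact_force: [-10.1, 7.5, 41.1]
eef_pos: [0.4637, -0.2593, 0.1067]
contact_force: [-7.6, 4.5, 26.4]
eef_pos: [0.4637, -0.2593, 0.1067]
contact_force: [-4.9, 3.9, 15.7]
eef_pos: [0.4637, -0.2593, 0.1067]
contact_force: [-5.2, 3.3, 16.2]
eef_pos: [0.4637, -0.2593, 0.1067]
contact_force: [-5.2, 3.1, 15.5]
t 16.9 p [ 463.7 -259.3  106.7] yaw 110.32 level-turn [-0.0041  0.0062  0.    ] w 0.0118 F [-5.2  3.1 15.5]
```

Firm contact at the expected height (106.6 mm). I'll relax the press, release and retreat.

```bash
python3 -m handwheel '[[0,0,0,0,0,0,0],[0,0,0,0,0,0.3,0]]'|grep -E 'eef|force'; python3 -m handwheel '[[0,0,0,0,0,0,0.4],[0,0,0,0,0,0,0.4],[0,0,0,0,0,0,0.4],[0,0,0,0,0,0,0.4]]'|grep -E 'eef|force|wid'; python3 -c "
from h import *
st()"
```

```text
eef_pos: [0.4638, -0.2594, 0.108]
contact_force: [0.8, 0.2, -3.8]
eef_pos: [0.4645, -0.26, 0.1084]
contact_force: [0.1, 0.3, -0.1]
width: 0.0329
t 17.4 p [ 464.5 -260.   108.4] yaw 110.3 level-turn [-0.0018  0.0093  0.    ] w 0.0329 F [ 0.1  0.3 -0.1]
```

```bash
python3 -m handwheel '[[0,0,0,0,0,12,0.4],[0,0,0,0,0,20,0.4],[0,0,0,0,0,30,0.4],[0,0,0,0,0,35,0.4],[0,0,0,0,20,35,0.4],[0,0,0,-8,38,10,0.4],[0,0,0,-8,38,10,0.4],[0,0,0,-8,38,5,0.4],[0,0,0,0,40,0,0.4],[0,0,0,0,40,0,0.4],[0,0,0,0,40,0,0.4],[0,0,0,0,40,0,0.4],[0,0,0,0,40,0,0.4],[0,0,0,0,40,0,0.4],[0,0,0,0,40,0,0.4],[0,0,0,0,40,0,0.4],[0,0,0,0,0,0,0.4],[0,0,0,0,0,0,0.4]]'|grep -E 'eef|force'; python3 chk.py t10.png 0.067
python3 - <<'E'
import cv2,numpy as np
from h import *
c=cap('side'); t=cv2.imread('pics/t10.png')
a=cv2.resize(t[200:420,380:570],None,fx=2,fy=2); b=cv2.resize(c['image'][100:230,330:480,::-1],None,fx=2.7,fy=440/130)
cv2.imwrite('pics/f.png',np.hstack([a,b]))
E
```

```text
eef_pos: [0.4344, 0.213, 0.2734]
contact_force: [-0.2, -0.7, -0.2]
t 18.9 p [434.4 213.  273.4] yaw 110.08 level-turn [-0.004   0.0171  0.    ] w 0.038 F [-0.2 -0.7 -0.2]
23186.5 [[0, 286], [58, 258], [218, 273], [237, 282], [303, 479], [0, 479]] [[0.5499, 0.5251], [0.5904, 0.4358], [0.5479, 0.1722], [0.5308, 0.141], [0.227, 0.0469], [0.2607, 0.4962]]
14019.5 [[486, 228], [557, 361], [479, 395], [463, 384], [406, 261]] [[0.5962, -0.2829], [0.3742, -0.3635], [0.33, -0.2343], [0.3477, -0.2117], [0.5482, -0.1424]]
```

View pics/f.png

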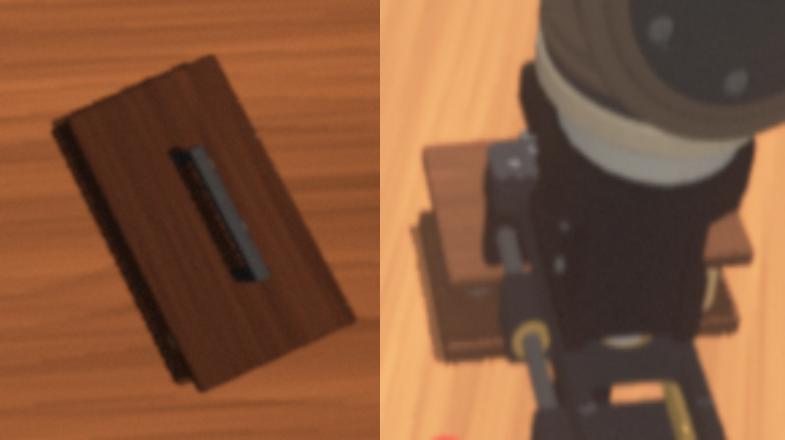

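Left: the board is squarely over the base, corners at (215,57), (70,122), (203,390) and (355,320) in the crop. Right: the arm hides part of the side view, but the gap between the boards looks even. One last numeric check of board dimensions and spacers, then hand in.

Run:
```python
from m import *
c=cap('top')
q=ray(c,np.array([[215,57],[70,122],[203,390],[355,320]])/2+[380,200],.067)[:,:2]
print(q.mean(0),[round(np.linalg.norm(q[i]-q[i-1]),4) for i in range(4)])
for n,lo in(('top',(13,90,185)),('side',(17,60,215))):
    c=cap(n)
    for b in blobs(c['image'],lo,(28,160,255),50)[0]: print(n,np.round(cen(b),1))
st(); print(ticket.hand_in())
```

```text
[ 0.46198212 -0.26135162] [np.float64(0.2334), np.float64(0.1365), np.float64(0.232), np.float64(0.1344)]
top [336.9 340.7]
top [295.4 217.2]
top [245.4 165.4]
top [206.3 161.2]
top [316.7 142.5]
side [189.5 320.8]
side [212.9 288.2]
side [286.5 250.8]
side [227.5 214. ]
side [191.9 120.1]
side [220.   88.8]
side [230.6  76. ]
side [630.   58.7]
t 19.15 p [435.1 210.3 273.6] yaw 109.77 level-turn [-0.004   0.0173  0.    ] w 0.038 F [-0.1  0.2  0.7]
the job is handed in; nothing more can be done
None
```

I stood the 40 mm spacer on the felt pad and lowered the top board by its bar onto the spacer and posts. I then let go, backed away and handed the job in at 19 s.

**Checks that passed:**
- **Spacer:** it stood about 4 mm from the pad centre after release.
- **Lowering:** the board touched down at TCP height 106.6 mm, where I expected contact. The wrist force briefly reached 41 N.
- **Fit over the base:** the board centre measured within about 2–3 mm of the base centre, with yaw 20.0° against 20.3°.
- **Other spacers and bystanders:** the 32 and 48 mm spacers, candle lid and coaster showed up at the same pixels as at the start. The mug and remote I only checked by eye, before the board was lowered.

**Doubtful or unchecked:**
- **Spacer placing:** it slid in the grip and was shifted about 1 cm on the pad before I noticed and corrected it.
- **Final level:** I did not measure this closely. The arm partly hid the side view, and the evidence is only the contact height and opposite board edges matching within about 2 mm. All the edges measured 4–8 mm short, which I put down to reading corners off blurry pictures.

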